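Load a wrapping-paper roll up the dispenser ramp and close the tear bar

TASK

Load the green paper dispenser: with the fingertips, push the brown paper roll slowly and steadily up the ramp, over the crest and into its cradle against the back stop, without flicking it or letting it run back down. Then push the raised tear bar forward over the roll and all the way down. The roll is only pushed, never gripped or lifted; leave everything else where it is and take the hand clear at the end.

Things in the scene. Friction and masses are not known exactly. Their poses are not given: they have to be found in the camera images.
- dispenser: Green sheet-metal paper dispenser, fixed, 224 mm long x 210 wide; origin on the table under its middle. Its x axis points uphill, away from the robot to within 26 degrees; y left, z up. Cheeks on both sides, 186 apart inside, guide the ends of the roll; they rise from 40 high at the front to 65 at x = +30 and to 98 behind x = +47. Front lip at x = -107, 27 high.
- landing (a point): Middle of the level landing at the low end, on its surface: dispenser x = -75 mm, y = 0, z = 22. The landing runs from x = -105 (front lip) to -45. Axes as the dispenser's.
- crest (a point): Middle of the crest at the top of the ramp: dispenser x = +45 mm, y = 0, z = 38. The ramp climbs at 10 degrees from x = -45 (22 high) to here; behind it a 5 mm step leads down into the cradle (floor 33 high), closed by the back stop: upright face at x = +96, top 83 high. Axes as the dispenser's.
- seat (a point): Where the centre of the roll lies when fully home in the cradle against the stop: dispenser x = +64 mm, y = 0, z = 65. Axes as the dispenser's.
- roll_centre (a point): Centre of the loose brown roll of wrapping paper with a pale band: smooth cylinder, 64 mm diameter, 180 long, 0.28 to 0.56 kg. Its y axis is the roll's axis (along the dispenser's y); x, z turn with it. It starts on the landing, centre 54 high, at dispenser x = -82 to -56. It rolls back freely if left on the ramp; past the crest it drops into the cradle and stays.
- roll: The same paper roll; its origin is its centre.
- tear_bar (a joint): Angle of the tear bar about its pivot, rad: 0 = fully down (arms level, at its end stop, bar just in front of the seated roll's upper half); grows as it swings up and back; 1.57 = arms upright, 1.75 at most. It starts raised, at 1.3 to 1.55. A stiff hinge: it stays where it is left; about 1 to 2 N at the bar moves it.
- bar_middle (a point): Middle of the tear bar's cross bar, on its axis: aluminium, 10 mm diameter, 196 long, along the dispenser's y, with a thin toothed strip (for looks only) on its front. Two flat arms outside the cheeks carry it, 80 from the pivot.
- bar_pivot (a point): On the tear bar's hinge line, midway between the arms: dispenser x = +110 mm, y = 0, z = 85.5. Axes as the dispenser's. At joint value a the cross bar lies at dispenser x = 110 - 80 cos a, z = 85.5 + 80 sin a.
- secateurs: red-handled secateurs, about 40 x 179 x 14, lying just right of the dispenser; origin under its middle. Leave it alone.
- ribbon_red: spool of red ribbon, 85 across x 22 high, lying flat just left of the dispenser; origin under its middle. Leave it alone.
- tape_clear: tan roll of tape, 94 across x 48 high, lying flat to the right; origin under its middle. Leave it alone.
- tag_stack: small stack of brown price tags, 43 x 73 x 11, to the left; origin under its middle. Leave it alone.
- zinc_pail: small zinc pail, about 92 across x 116 high, standing behind the dispenser; origin under its middle. Leave it alone.
Things that resemble listed ones, but are neither listed nor needed, are in the scene too. Of the things that look like the roll, the largest one is meant.

How it is judged:
On the way, in this order (a step that is already met when the one before it is completed fails the run):
1. the roll lies in the cradle against the stop, the tear bar still up (x of roll_centre in the frame of dispenser between 0.057 and 0.07 m and z of roll_centre in the frame of dispenser between 0.058 and 0.072 m and y of roll_centre in the frame of dispenser between -0.01 and 0.01 m and angle between the y axis of roll and the y axis of dispenser, either way round below 0.06 rad and value of joint tear_bar above 0.8 rad), for 0.2 s.
2. the tear bar is fully down in front of the seated roll (x of roll_centre in the frame of dispenser between 0.057 and 0.07 m and z of roll_centre in the frame of dispenser between 0.058 and 0.072 m and y of roll_centre in the frame of dispenser between -0.01 and 0.01 m and angle between the y axis of roll and the y axis of dispenser, either way round below 0.06 rad and value of joint tear_bar below 0.1 rad), for 0.2 s.
At the end, for the whole second after the job is handed in: The roll rests in the cradle (centre within 7 mm of the seat along the ramp, 10 mm across, 7 mm in height, axis within 0.06 rad of the dispenser's y) and the tear bar is down (joint under 0.1 rad) (all of step 2 and linear speed of roll below 0.02 m/s); the robot touches nothing.
It fails at once if the roll runs loose on the ramp, back or ahead (faster than 0.16 m/s on the slope with the robot not touching it) (x of roll_centre in the frame of dispenser between -0.03 and 0.045 m and linear speed of roll above 0.16 m/s and contact force between each of the arm, the fingers and roll below 0.02 N).
It fails at once if the roll is lifted off the deck or out of the dispenser (z of roll_centre in the frame of dispenser above 0.09 m or (x of roll_centre in the frame of dispenser below -0.04 m and z of roll_centre in the frame of dispenser above 0.068 m) or z of roll_centre in the frame of dispenser below 0.045 m or x of roll_centre in the frame of dispenser below -0.11 m or (x of roll_centre in the frame of dispenser below 0.02 m and z of roll_centre in the frame of dispenser above 0.078 m)).
It fails at once if the roll is gripped between the fingers (x of the grasp point in the frame of roll between -0.02 and 0.02 m and z of the grasp point in the frame of roll between -0.02 and 0.02 m and y of the grasp point in the frame of roll between -0.1 and 0.1 m).
It fails at once if the tear bar is lowered before the roll is in the cradle (value of joint tear_bar below 0.8 rad and x of roll_centre in the frame of dispenser below 0.05 m).
It fails at once if something else is disturbed (moved more than 30 mm) (distance of any of secateurs, ribbon_red, tape_clear, tag_stack, zinc_pail from where it was at the start of the episode above 0.03 m).
It also fails if it takes over 58 s, if anything falls off the work surface, if the arm or the gripper's body presses on something with over 40 N, if the wrist force passes 120 N, or if a joint passes its speed limit or range.

ROBOT

A 6-joint arm with a two-finger parallel gripper is mounted at the origin on a cart in front of the work surface, level with it; the furniture and walls round the work are solid. World frame = base frame: x ahead of the robot, y to its left, z up, the work surface at z = 0. Lengths are in m, angles in rad, forces in N, time in s.
With the tool pointing down it reaches from about 0.35 to 0.975 m from the base axis. Payload 4.9 kg.
Tool frame: the origin (TCP) lies on the centre line of the jaws, within the pads' length; the fingertips stand 14 mm ahead of it and the grasp point (between the pads) lies 5 mm behind it; x points along the fingers, z is the direction in which the jaws open and shut, and the axes are right-handed (so a half turn about x gives the same grasp; the last joint's range is limited). The gripper opens to 85 mm and grips with 20 to 120 N. Pads are 22 mm wide; open, the fingers measure 114 mm over their backs; the gripper's body (76 mm by 85 mm) begins 54 mm behind the grasp point. The pads swing forward as they close: fully open they stand 13 mm farther back than shut.
Start: joints at [-1.219, 0.053, 1.613, -0, 1.476, -0.119], TCP at [0.283, -0.557, 0.224] pointing down, gripper open.
Joint ranges: [-3.01, 3.01], [-1.01, 2.22], [0.06, 2.58], [-1.02, 4.17], [0.09, 2.62], [-3.14, 3.14]. Speed limits (rad/s): [2.57, 2.57, 3.14, 3.14, 3.14, 3.14].

INTERFACE

Orientations are given as a rotation vector (axis times angle).
In Python, from station import ctrl gives the robot as it stands.
- The arm moves only by the tool move_arm, never from a script. Its argument "increments" is a list that holds one entry, the list of rows, each a list of 4 numbers: the shift along the tool's x, y, z in units of 25 cm (1.0 is 25 cm), then the turn about the tool's x in units of 90 degrees (1.0 is 90 degrees). A call has 1 to 20 rows; each row shifts and turns the commanded pose from where the row before left it, along the tool's axes as they then stand; what a row does not reach is not made up. A row lasts 1/12 s, in which the tool goes at most 41.7 mm and 7.16 degrees, less where a joint would pass 70% of its speed; a pose out of reach is approached as far as the arm can. A call with a number of a shift or a turn outside -1 to 1 is refused whole. A call with a gripper value outside its range is refused whole. "gripper" is the closure, from 0 (fully open) to 1 (shut), set as the call begins (left out, the last holds). The fingers move at their own pace and stop on an object; "squeeze" is the grip in N (left out, the last holds). Time passes only in rows, so rows that do not move let the fingers close. It gives the time, the measured TCP pose, the force and the opening at its end, in the units of the state.
- ctrl.get_obs(): the state, without advancing time (a new reading comes with each control period).
- ctrl.get_image(name): name is "scene" or "side" or "wrist"; returns a dict with "pixels" (420x560x3 uint8, red, green, blue), "depth" (420x560 float32, m along the optical axis (not along the pixel's ray), 0 where there is no reading), "K" (3x3 intrinsics, pixels), "extrinsics" (4x4, takes a point from camera to world coordinates); the wrist camera has in their place "tool_from_camera" (4x4, takes a point from camera to tool coordinates, whose origin is the TCP and whose axes are the tool frame's). Camera axes: x right, y up, looking along -z (the intrinsics and any distortion apply to the point x, -y, -z); pixel columns grow to the right and rows downward; lengths in m; the calibration is good to about 2 mm. The wrist camera is an equidistant fisheye: a pixel r from the principal point sees the ray r / f radians off the axis. A picture is of the moment at which its call begins: read the wrist's pose just before it.
- ctrl.finish_job(): hands the job in, once; it reports no verdict.
Trained networks look in the newest picture that a camera, given by its name, has taken for a name from the list of things; names that differ only in an ending like _2 or _b are one class to them, and where a whole thing is asked for, a point or a joint stands for the part that bears it (a point fixed in the world has none). Each returns a list of dicts, best first, with "score" (0 to 1); they miss things now and then, are a little off and sometimes report something else, mostly with a low value. They report only what shows in the picture. A call takes as long as a camera call. They do not tell look-alikes from the thing itself.
- ctrl.trace(camera, target): "region" (420x560 bool, what is visible of it) and "pixel" ([row, column] in pixels, amid what is visible of it).
The state is a dict: "t": time; "q": joint angles; "dq": joint speeds; "effort": joint torques, N m; "tool_pos": TCP position; "tool_rot": TCP orientation; "contact_force": force on the tool from outside, world axes, zero at the start; "wrist_torque": the same for the moment, N m; "opening": finger opening in m.
Only numpy, scipy, OpenCV 4.12 (cv2) and the standard library are available. Lean on these libraries where they do the work, as an engineer would, in place of code of your own. Each camera call takes 0.05 s, during which the arm holds its last target. There are 200 camera calls.

## Working session

There is one attempt and no reset: what is moved stays moved. The work goes in short steps, Python scripts to look and compute and a tool call to move; the robot and the scene stay as the last step left them, time stands still between calls to the robot, and variables do not carry over. Pictures are saved under pics/ and viewed, about 8 in all and at most 12, crops included, and the job is handed in when it is done.

Besides the shell and the picture viewer there is one more tool, called as a command line: name --argument value ..., lists and objects as JSON in quotes. move_arm: Moves the arm, as the interface text tells. Shifts and turns lie within -1 to 1; 1 stands for 25 cm of shift or 90 degrees of turn. Its arguments: {"type":"object","properties":{"increments":{"type":"array","items":{"type":"array","items":{"type":"array","items":{"type":"number","minimum":-1,"maximum":1}}}},"gripper":{"type":"number"},"squeeze":{"type":"number"}},"required":["increments"]}

```bash
mkdir -p pics
cat > h.py <<'E'
import numpy as np, cv2
from scipy.spatial.transform import Rotation as R
from station import ctrl
def cloud(im):
    K=im["K"];d=im["depth"];v,u=np.mgrid[:420,:560]
    x=(u-K[0,2])/K[0,0]*d;y=(v-K[1,2])/K[1,1]*d
    P=np.stack([x,-y,-d,np.ones_like(d)],-1)@im["extrinsics"].T
    return P[...,:3]
def save(im,n): cv2.imwrite("pics/"+n,im["pixels"][:,:,::-1])
E
python3 - <<'E'
from h import *
o=ctrl.get_obs();print(o)
for c in("scene","side"):
    im=ctrl.get_image(c);save(im,c+"0.png");P=cloud(im)
    np.savez(c+".npz",P=P,d=im["depth"],px=im["pixels"],K=im["K"],E=im["extrinsics"])
    for t in("dispenser","roll","tear_bar","secateurs","ribbon_red","zinc_pail"):
        for r in ctrl.trace(c,t)[:3]:
            m=r["region"]&(im["depth"]>0);q=P[m]
            print(c,t,round(r["score"],2),r["pixel"],m.sum(),q.min(0).round(3),np.median(q,0).round(3),q.max(0).round(3))
E
```

```text
{'t': 0.0, 'q': array([-1.21904080e+00,  5.33964057e-02,  1.61429963e+00, -2.18071959e-05,
        1.47600042e+00, -1.18992564e-01]), 'dq': array([-0.00112923, -0.0001669 , -0.00079662, -0.00112513,  0.0001967 ,
        0.00113132]), 'effort': array([-2.50874378e-03, -3.93679547e+01, -3.70182431e+01, -3.83768902e-04,
        6.81197052e-03,  3.58079390e-06]), 'tool_pos': array([ 0.28324682, -0.55641175,  0.22263516]), 'tool_rot': array([ 0.85711399,  1.39755854, -0.85500494]), 'contact_force': array([ 0.00689525, -0.55460088,  0.51604717]), 'wrist_torque': array([-0.00612977,  0.01915004,  0.04179328]), 'opening': 0.08575184705222394}
scene dispenser 0.59 [217.6, 259.5] 3216 [ 0.415 -0.257 -0.002] [0.612 0.09  0.038] [0.912 0.217 0.172]
scene roll 0.77 [241.6, 277.2] 1499 [0.428 0.004 0.023] [0.468 0.13  0.073] [0.546 0.209 0.091]
scene roll 0.69 [283.5, 221.1] 1187 [ 0.384  0.279 -0.002] [0.44  0.343 0.041] [0.571 0.379 0.054]
scene tear_bar 0.69 [178.5, 262.0] 253 [ 0.601 -0.257  0.002] [0.63  0.064 0.168] [0.856 0.168 0.172]
scene secateurs 0.68 [220.7, 322.3] 238 [ 0.427 -0.142  
[... 478 characters left out ...]
spenser 0.97 [219.4, 278.9] 2045 [ 0.422 -0.039 -0.003] [0.592 0.03  0.04 ] [0.751 0.586 0.173]
side roll 0.75 [269.9, 217.8] 586 [ 0.312 -0.318  0.007] [ 0.368 -0.267  0.042] [ 0.418 -0.191  0.055]
side roll 0.68 [213.1, 248.6] 518 [0.434 0.014 0.002] [0.483 0.07  0.079] [0.535 0.332 0.092]
side roll 0.59 [194.7, 234.2] 321 [0.388 0.284 0.007] [0.449 0.316 0.04 ] [0.526 0.351 0.055]
side tear_bar 0.61 [193.6, 293.2] 220 [ 0.605 -0.034  0.001] [0.63  0.052 0.162] [0.732 0.586 0.173]
side secateurs 0.74 [252.5, 269.1] 258 [ 0.43  -0.149  0.001] [ 0.529 -0.111  0.012] [ 0.593 -0.06   0.019]
side zinc_pail 0.74 [219.6, 332.2] 552 [ 0.691 -0.433  0.001] [ 0.787 -0.     0.062] [0.855 0.215 0.284]
```

Run:
```python
from h import *
S=[np.load(c+".npz") for c in("scene","side")]
# combine for view
for s,n in zip(S,("a","b")):
    cv2.imwrite(f"pics/{n}.png",cv2.resize(s["px"][130:310,150:390,::-1],(800,600),interpolation=cv2.INTER_CUBIC))
A=np.concatenate([s["P"][s["d"]>0] for s in S])
box=(A[:,0]>.38)&(A[:,0]<.8)&(A[:,1]>-.07)&(A[:,1]<.25)
A=A[box]
def line(q):
    for _ in range(5):
        c=np.median(q[:,:2],0);_,_,v=np.linalg.svd(q[:,:2]-q[:,:2].mean(0),full_matrices=False)
        d=v[0]*np.sign(v[0][1]);r=(q[:,:2]-q[:,:2].mean(0))@v[1];q=q[abs(r)<max(2*r.std(),.002)]
    t=q[:,:2]@d;return d,q[:,:2].mean(0),np.degrees(np.arctan2(-d[0],d[1])),t.min(),t.max(),q[:,2].mean(),len(q),r.std()
bar=A[(A[:,2]>.15)&(A[:,2]<.18)&(A[:,0]<.68)];print("bar",line(bar))
for s in S:
    q=s["P"][s["d"]>0];m=(q[:,2]>.15)&(q[:,2]<.18)&(q[:,0]>.58)&(q[:,0]<.68)&(q[:,1]>-.07)&(q[:,1]<.2);print("bar1",line(q[m]))
yaw=line(bar)[2];print(yaw)
rl=A[(A[:,2]>.078)&(A[:,2]<.095)&(A[:,0]<.55)];print("roll",line(rl))
y=np.radians(yaw);M=np.array([[np.cos(y),-np.sin(y)],[np.sin(y),np.cos(y)]])
B=A.copy();B[:,:2]=A[:,:2]@M  # in yawed coordinates
d=B[(B[:,2]>.03)&(B[:,2]<.2)]
np.save("B.npy",B)
# height maps
for lo,hi in((.024,.03),(.036,.044),(.06,.068),(.08,.086),(.094,.101),(.155,.18)):
    q=B[(B[:,2]>lo)&(B[:,2]<hi)]
    print(lo,len(q),np.percentile(q[:,0],[1,5,50,95,99]).round(4),np.percentile(q[:,1],[1,5,50,95,99]).round(4))
```

```text
bar (array([0.26883311, 0.96318677]), array([0.63249364, 0.06785842]), np.float64(-15.594842071811689), np.float64(0.13412254129529158), np.float64(0.340733184324198), np.float64(0.16747962727786653), 363, np.float64(0.004946218042660148))
bar1 (array([0.27776589, 0.9606488 ]), array([0.63303191, 0.07427881]), np.float64(-16.12691132551012), np.float64(0.14290417062677438), np.float64(0.3453665552912853), np.float64(0.1675101831599747), 226, np.float64(0.003948413311064916))
bar1 (array([0.27475674, 0.96151377]), array([0.63273961, 0.05779921]), np.float64(-15.947518216665227), np.float64(0.13781847605476924), np.float64(0.34442250571834365), np.float64(0.16729576782596906), 128, np.float64(0.005293557134993898))
-15.594842071811689
roll (array([0.27031537, 0.96277183]), array([0.4777568 , 0.11601117]), np.float64(-15.683034264616563), np.float64(0.14395835280098793), np.float64(0.3341731608961592), np.float64(0.08474430269399266), 796, np.float64(0.01058949326981025))
0.024 548 [0.3945 0.3961 0.4678 0.729  0.754 ] [0.1394 0.1425 0.2426 0.3872 0.4032]
0.036 962 [0.4019 0.4086 0.5419 0.7255 0.7572] [0.1395 0.143  0.2411 0.3346 0.338 ]
0.06 615 [0.4025 0.4043 0.5506 0.7399 0.766 ] [0.1395 0.1433 0.2374 0.3332 0.3366]
0.08 756 [0.4132 0.4165 0.4473 0.7275 0.7567] [0.1384 0.1446 0.2355 0.3304 0.3384]
0.094 127 [0.5522 0.5555 0.5973 0.6259 0.7464] [0.1356 0.1386 0.1492 0.3367 0.3421]
0.155 358 [0.5809 0.5824 0.5907 0.5997 0.6008] [0.1374 0.1406 0.2385 0.3332 0.3392]
```

View pics/a.png

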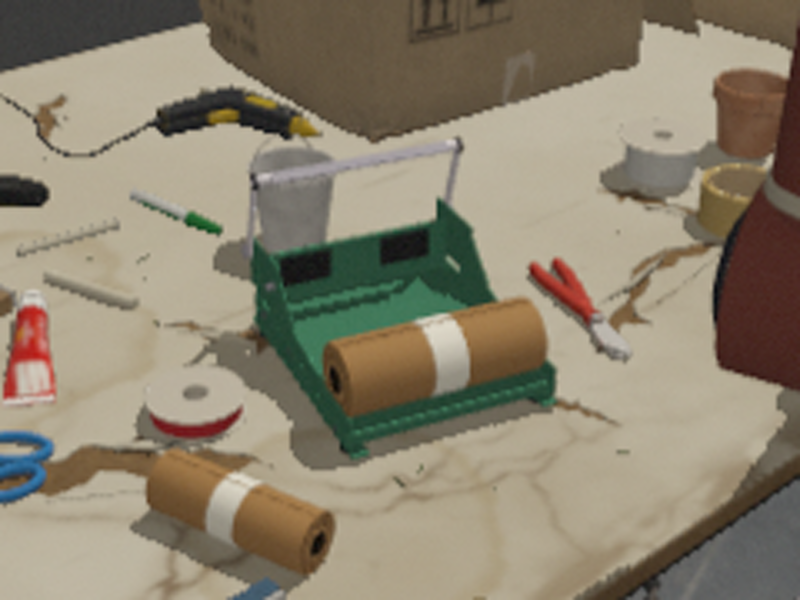

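View pics/b.png

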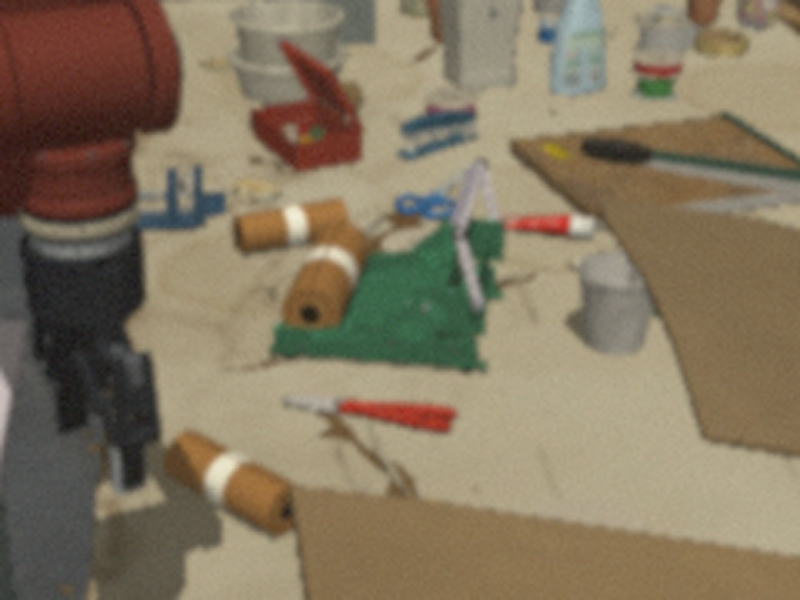

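```bash
cat > fit.py <<'E'
from h import *
from scipy.spatial import cKDTree
from scipy.optimize import least_squares
def g(a,b): return np.arange(a,b+1e-9,.002)
def grid(*ax): return np.stack(np.meshgrid(*ax,indexing='ij'),-1).reshape(-1,3)
L=[]
prof=lambda x: np.interp(x,[-.107,.03,.047,.112],[.04,.065,.098,.098])
for y in(-.105,-.093,.093,.105):
    q=grid(g(-.107,.112),[y],g(0,.098));L.append(q[q[:,2]<=prof(q[:,0])])
for x in g(-.107,.112): L.append(grid([x],np.r_[g(.093,.105),g(-.105,-.093)],[prof(x)]))
q=grid(g(-.105,.095),g(-.093,.093),[0]);x=q[:,0];q[:,2]=np.where(x<.045,np.interp(x,[-.045,.045],[.022,.038]),.033);L.append(q)
L+=[grid([.096],g(-.093,.093),g(.033,.083)),grid([-.107],g(-.093,.093),g(0,.027)),grid(g(.096,.11),g(-.093,.093),[.083])]
T=cKDTree(np.concatenate(L))
def pose(C,x0):
    def f(p):
        c,s=np.cos(p[2]),np.sin(p[2]);d=C[:,:2]-p[:2]
        Q=np.c_[d@[c,s],d@[-s,c],C[:,2]-p[3]];return np.minimum(T.query(Q)[0],.02)
    return least_squares(f,x0,loss='soft_l1',f_scale=.003,diff_step=1e-3,x_scale=[.01,.01,.05,.003])
def todisp(P,p):
    c,s=np.cos(p[2]),np.sin(p[2]);d=P[:,:2]-p[:2];return np.c_[d@[c,s],d@[-s,c],P[:,2]]
E
python3 - <<'E'
from fit import *
G=[];A=[];col=[]
for n in("scene","side"):
    s=np.load(n+".npz");h=cv2.cvtColor(s["px"],cv2.COLOR_RGB2HSV);P=s["P"]
    ok=(s["d"]>0)&(P[...,0]>.38)&(P[...,0]<.8)&(P[...,1]>-.07)&(P[...,1]<.25)&(P[...,2]>.004)
    m=ok&(h[...,0]>55)&(h[...,0]<95)&(h[...,1]>80)
    G.append(P[m]);A.append(P[ok]); 
    r=pose(P[m],[.575,.07,-.275,0]);print(n,m.sum(),r.x.round(4),np.median(abs(r.fun)))
r=pose(np.concatenate(G),[.575,.07,-.275,0]);p=r.x;print(p,np.degrees(p[2]),r.cost)
np.save("pose.npy",p)
for B in A:
    Q=todisp(B,p)
    b=Q[Q[:,2]>.155];print("bar",np.percentile(b,[2,50,98],axis=0).round(4))
    w=Q[(Q[:,2]>.058)&(Q[:,2]<.1)&(Q[:,0]<-.02)&(abs(Q[:,1])<.08)]
    c=least_squares(lambda v:np.hypot(w[:,0]-v[0],w[:,2]-v[1])-.032,[-.07,.054],loss='soft_l1',f_scale=.002).x
    w=Q[(abs(np.hypot(Q[:,0]-c[0],Q[:,2]-c[1])-.032)<.004)&(Q[:,2]>.06)];print("roll",c,np.percentile(w[:,1],[1,50,99]))
E
```

```text
scene 2321 [ 0.5524  0.0951 -0.2844  0.0015] 0.0015219468746478408
side 1320 [ 0.558   0.0911 -0.2815  0.0036] 0.002062791493290587
[ 0.55227842  0.09451357 -0.28518289  0.00175199] -16.339775884067567 0.0092496776984844
bar [[ 0.0742 -0.098   0.1601]
 [ 0.0834  0.0071  0.1681]
 [ 0.0905  0.0995  0.1716]]
roll [-0.06997126  0.05558406] [-0.08928904  0.00437616  0.08801006]
bar [[ 0.0769 -0.1015  0.1583]
 [ 0.0876 -0.0105  0.1691]
 [ 0.0949  0.0989  0.1725]]
roll [-0.06987309  0.05603052] [-0.09281171 -0.01315474  0.08931062]
```

```bash
cat > tgt.py <<'E'
from fit import *
import sys
p=np.load("pose.npy")
def todelta(xd,yd,z,verbose=True):
    o=ctrl.get_obs();Rt=R.from_rotvec(o["tool_rot"]).as_matrix();c,s=np.cos(p[2]),np.sin(p[2])
    W=np.array([p[0]+c*xd-s*yd,p[1]+s*xd+c*yd,z]);d=Rt.T@(W-o["tool_pos"])
    zd=np.array([-s,c,0]);a=np.arctan2(-Rt[:,1]@zd,Rt[:,2]@zd)
    print("t",round(o["t"],2),"tcp disp",todisp(o["tool_pos"][None],p)[0].round(4),"F",o["contact_force"].round(1),"open",round(o["opening"],3))
    print("delta mm tool",(d*1000).round(1),"turn deg to align z",np.degrees(a).round(2),"W",W.round(3))
    return Rt
E
python3 - <<'E'
from tgt import *
Rt=todelta(-.135,0,.2226);print(Rt.round(3))
A=np.concatenate([np.load(n+".npz")["P"].reshape(-1,3) for n in("scene","side")])
q=A[(A[:,0]>.2)&(A[:,0]<.55)&(A[:,1]>-.4)&(A[:,1]<.25)]
print("max z corridor",np.percentile(q[:,2],[90,99,99.9]),len(q))
im=ctrl.get_image("wrist");print(im["tool_from_camera"].round(3))
save(im,"w0.png")
E
```

```text
t 0.7 tcp disp [-0.0746 -0.7008  0.2239] F [ 1.1  0.3 -0.4] open 0.085
delta mm tool [   1.3  436.8 -551.3] turn deg to align z -136.68 W [0.423 0.132 0.223]
[[ 0.     0.891  0.454]
 [-0.     0.454 -0.891]
 [-1.     0.     0.   ]]
max z corridor [0.26958706 0.67851252 0.7171641 ] 29760
[[-0.     0.283 -0.959 -0.15 ]
 [ 0.001  0.959  0.283  0.072]
 [ 1.    -0.001 -0.001  0.   ]
 [ 0.     0.     0.     1.   ]]
```

View pics/w0.png

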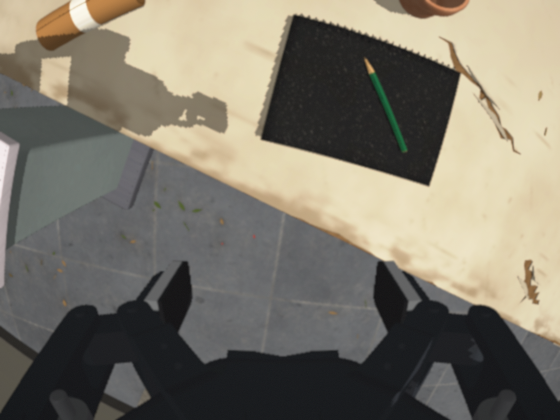

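move_arm --increments '[[[0, 0.0874, -0.1103, 0], [0, 0.0874, -0.1103, 0], [0, 0.0874, -0.1103, 0], [0, 0.0874, -0.1103, 0], [0, 0.0874, -0.1103, 0], [0, 0.0874, -0.1103, 0], [0, 0.0874, -0.1103, 0], [0, 0.0874, -0.1103, 0], [0, 0.0874, -0.1103, 0], [0, 0.0874, -0.1103, 0], [0, 0.0874, -0.1103, 0], [0, 0.0874, -0.1103, 0], [0, 0.0874, -0.1103, 0], [0, 0.0874, -0.1103, 0], [0, 0.0874, -0.1103, 0], [0, 0.0874, -0.1103, 0], [0, 0.0874, -0.1103, 0], [0, 0.0874, -0.1103, 0], [0, 0.0874, -0.1103, 0], [0, 0.0874, -0.1103, 0]]]'

```text
t: 2.42
tool_pos: [0.4228, 0.1347, 0.2243]
tool_rot: [0.856, 1.395, -0.855]
contact_force: [0.1, 0.0, -0.2]
opening: 0.0857
```

move_arm --increments '[[[0, 0, 0, -0.076], [0, 0, 0, -0.076], [0, 0, 0, -0.076], [0, 0, 0, -0.076], [0, 0, 0, -0.076], [0, 0, 0, -0.076], [0, 0, 0, -0.076], [0, 0, 0, -0.076], [0, 0, 0, -0.076], [0, 0, 0, -0.076], [0, 0, 0, -0.076], [0, 0, 0, -0.076], [0, 0, 0, -0.076], [0, 0, 0, -0.076], [0, 0, 0, -0.076], [0, 0, 0, -0.076], [0, 0, 0, -0.076], [0, 0, 0, -0.076], [0, 0, 0, -0.076], [0, 0, 0, -0.075]]]'

```text
t: 4.08
tool_pos: [0.4228, 0.1327, 0.2241]
tool_rot: [-1.001, 1.328, 1.001]
contact_force: [-0.4, -0.6, 0.5]
opening: 0.0853
```

Run:
```python
from tgt import *
im=ctrl.get_image("wrist");save(im,"w1.png")
todelta(-.135,0,.05);print(ctrl.get_obs()["q"].round(2))
```

```text
t 4.13 tcp disp [-0.135   0.0003  0.2241] F [ 0.5 -0.1 -0.7] open 0.085
delta mm tool [ 1.741e+02  1.000e-01 -3.000e-01] turn deg to align z 0.56 W [0.423 0.132 0.05 ]
[ 0.14 -0.41  2.02  0.    1.53 -1.16]
```

View pics/w1.png

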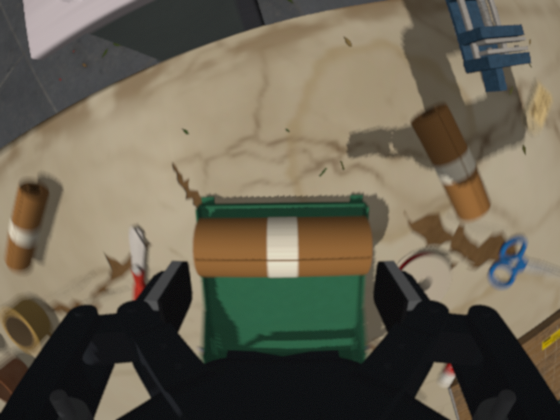

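move_arm --increments '[[[0.088, 0, 0, 0.006], [0.088, 0, 0, 0], [0.088, 0, 0, 0], [0.088, 0, 0, 0], [0.088, 0, 0, 0], [0.088, 0, 0, 0], [0.088, 0, 0, 0], [0.05, 0, 0, 0], [0.03, 0, 0, 0], [0.016, 0, 0, 0], [0, 0, 0, 0], [0, 0, 0, 0]]]'

```text
t: 5.13
tool_pos: [0.4235, 0.1328, 0.0468]
tool_rot: [-0.99, 1.333, 0.989]
contact_force: [0.6, -0.6, 0.3]
opening: 0.0854
```

Run:
```python
from tgt import *
todelta(-.115,0,.046)
im=ctrl.get_image("side");cv2.imwrite("pics/s1.png",cv2.resize(im["pixels"][170:260,190:310,::-1],(800,600),interpolation=cv2.INTER_CUBIC))
Q=todisp(cloud(im).reshape(-1,3),p);h=cv2.cvtColor(im["pixels"],cv2.COLOR_RGB2HSV).reshape(-1,3)
m=(h[:,2]<70)&(Q[:,0]>-.16)&(Q[:,0]<-.11)&(abs(Q[:,1])<.07)&(Q[:,2]<.09)&(Q[:,2]>.005)
print(m.sum(),np.percentile(Q[m],[2,10,50,90],axis=0).round(4))
```

```text
t 5.13 tcp disp [-0.1344  0.0005  0.0468] F [ 0.6 -0.6  0.3] open 0.085
delta mm tool [  0.8 -19.4  -0.4] turn deg to align z -0.55 W [0.442 0.127 0.046]
33 [[-0.1433 -0.0584  0.071 ]
 [-0.1419 -0.056   0.0723]
 [-0.1348  0.0426  0.0814]
 [-0.1285  0.049   0.0877]]
```

View pics/s1.png

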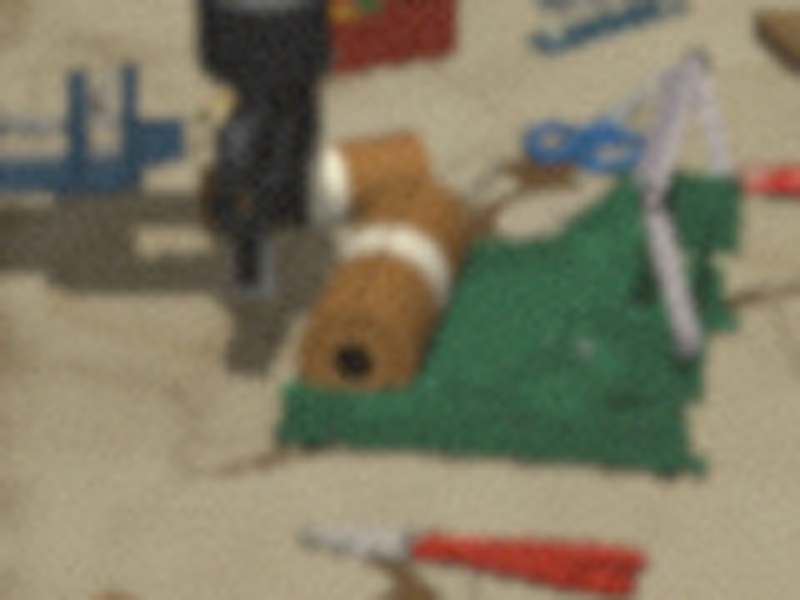

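Run:
```python
from tgt import *
s=np.load("side.npz");c,sn=np.cos(p[2]),np.sin(p[2])
for z in(.03,.04,.05,.06):
    x,y=-.134,-.05;W=np.array([p[0]+c*x-sn*y,p[1]+sn*x+c*y,z,1]);q=np.linalg.inv(s["E"])@W
    u=s["K"]@(np.array([q[0],-q[1],-q[2]])/-q[2]);print(z,u.round(1),"crop",((u[:2]-[190,170])*6.667).round(0))
```

```text
0.03 [227.8 223.7   1. ] crop [252. 358.]
0.04 [227.7 221.3   1. ] crop [251. 342.]
0.05 [227.6 218.8   1. ] crop [251. 325.]
0.06 [227.5 216.3   1. ] crop [250. 309.]
```

Run:
```python
from tgt import *
im=ctrl.get_image("side");P=cloud(im)
for v in range(204,226):
    print(v,[tuple((todisp(P[v,u][None],p)[0]*1000).round(0).astype(int)) for u in(226,228,230)],im["pixels"][v,228])
im=ctrl.get_image("scene");cv2.imwrite("pics/sc1.png",cv2.resize(im["pixels"][190:280,220:340,::-1],(800,600),interpolation=cv2.INTER_CUBIC))
```

```text
204 [(np.int64(-133), np.int64(-70), np.int64(117)), (np.int64(-127), np.int64(-65), np.int64(116)), (np.int64(-122), np.int64(-54), np.int64(112))] [44 48 46]
205 [(np.int64(-137), np.int64(-55), np.int64(107)), (np.int64(-128), np.int64(-59), np.int64(109)), (np.int64(-123), np.int64(-49), np.int64(105))] [50 45 42]
206 [(np.int64(-137), np.int64(-54), np.int64(103)), (np.int64(-131), np.int64(-50), np.int64(101)), (np.int64(-125), np.int64(-43), np.int64(98))] [53 55 53]
207 [(np.int64(-138), np.int64(-53), np.int64(98)), (np.int64(-129), np.int64(-57), np.int64(101)), (np.int64(-123), np.int64(-51), np.int64(98))] [52 49 47]
208 [(np.int64(-136), np.int64(-59), np.int64(97)), (np.int64(-129), np.int64(-58), np.int64(97)), (np.int64(-126), np.int64(-41), np.int64(90))] [51 49 48]
209 [(np.int64(-137), np.int64(-57), np.int64(92)), (np.int64(-131), np.int64(-52), np.int64(90)), (np.int64(-125), np.int64(-47), np.int64(88))] [55 56 52]
210 [(np.int64(-138), np.int64(-52), np.int64(86)), (np.int64(-132), np.int64(-48), np.int64(84)), (np.int64(-124), np.int64(-51), np.int64(87))] [54
[... 1595 characters left out ...]
64(-152), np.int64(24), np.int64(4)), (np.int64(-144), np.int64(24), np.int64(4))] [84 75 59]
222 [(np.int64(-160), np.int64(24), np.int64(-1)), (np.int64(-152), np.int64(23), np.int64(0)), (np.int64(-144), np.int64(22), np.int64(1))] [86 79 63]
223 [(np.int64(-157), np.int64(10), np.int64(2)), (np.int64(-149), np.int64(9), np.int64(3)), (np.int64(-141), np.int64(10), np.int64(3))] [91 84 65]
224 [(np.int64(-156), np.int64(8), np.int64(-1)), (np.int64(-145), np.int64(-5), np.int64(6)), (np.int64(-141), np.int64(8), np.int64(0))] [87 83 65]
225 [(np.int64(-152), np.int64(-9), np.int64(3)), (np.int64(-144), np.int64(-11), np.int64(5)), (np.int64(-137), np.int64(-7), np.int64(3))] [105  96  79]
```

View pics/sc1.png

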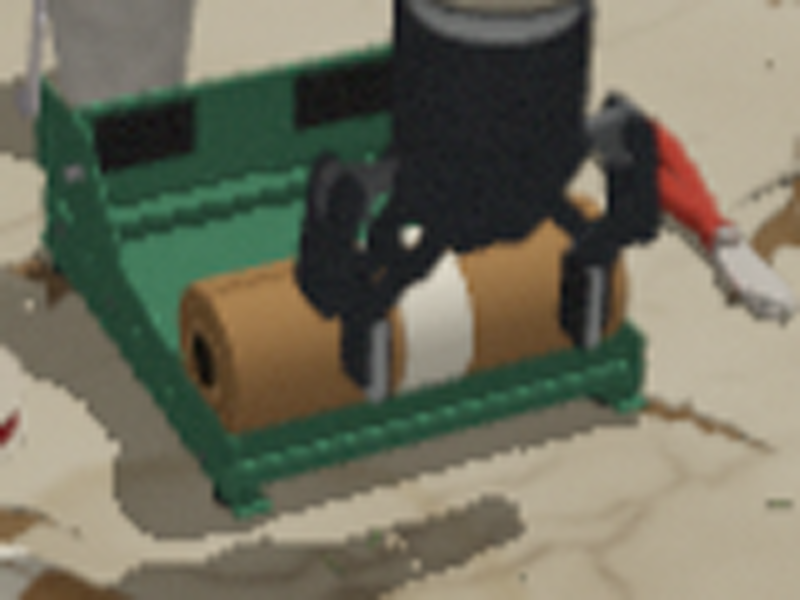

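Run:
```python
from tgt import *
im=ctrl.get_image("scene");P=cloud(im)
for u in(273,276,278,305,309):
  print(u)
  for v in range(232,253,1):
    q=todisp(P[v,u][None],p)[0]
    if -.16<q[0]<-.104: print(v,(q*1000).round(0),im["pixels"][v,u])
```

```text
273
232 [-135.   53.  120.] [28 28 33]
233 [-141.   56.  122.] [32 33 35]
234 [-140.   56.  118.] [32 33 37]
235 [-142.   57.  116.] [30 29 34]
236 [-142.   57.  113.] [31 32 33]
237 [-141.   56.  110.] [30 34 36]
238 [-140.   56.  106.] [30 32 34]
239 [-143.   57.  105.] [31 33 37]
240 [-140.   55.  100.] [29 33 30]
241 [-142.   56.   98.] [30 33 34]
242 [-142.   56.   95.] [32 34 34]
243 [-142.   56.   92.] [31 33 32]
244 [-143.   57.   90.] [28 34 33]
245 [-142.   56.   86.] [33 33 35]
246 [-141.   56.   82.] [25 30 32]
247 [-139.   55.   78.] [55 46 39]
276
232 [-146.   50.  126.] [41 41 37]
233 [-147.   51.  124.] [30 32 35]
234 [-146.   50.  121.] [29 31 33]
235 [-145.   50.  117.] [25 30 34]
236 [-149.   52.  117.] [27 31 31]
237 [-148.   51.  113.] [29 32 33]
238 [-146.   50.  108.] [67 68 68]
239 [-144.   49.  104.] [96 98 96]
240 [-145.   49.  101.] [104 106 104]
241 [-144.   49.   97.] [104 106 104]
242 [-144.   49.   94.] [103 106 104]
243 [-144.   49.   91.] [106 107 107]
244 [-144.   49.   88.] [107 108 108]
245 [-145.   49.   86.] [105 106 106]
246 [-145.   49.   83.] 
[... 1012 characters left out ...]
40 [-134.  -44.   70.] [52 41 34]
246 [-107.  -61.   28.] [ 57 101  77]
247 [-108.  -61.   26.] [46 86 64]
248 [-110.  -60.   24.] [35 72 53]
249 [-109.  -61.   20.] [43 75 55]
309
232 [-146.  -46.  102.] [105 107 105]
233 [-148.  -46.  100.] [107 109 107]
234 [-145.  -48.   94.] [104 105 103]
235 [-145.  -48.   91.] [105 106 105]
236 [-147.  -47.   89.] [105 105 105]
237 [-145.  -49.   84.] [104 106 104]
238 [-148.  -47.   84.] [102 105 103]
239 [-146.  -49.   79.] [104 105 103]
240 [-147.  -48.   77.] [106 107 104]
241 [-144.  -50.   71.] [84 94 86]
245 [-107.  -74.   28.] [ 55 100  77]
246 [-110.  -73.   27.] [46 84 63]
247 [-111.  -72.   24.] [41 73 56]
248 [-110.  -73.   20.] [41 75 57]
```

move_arm --increments '[[[0.052, 0, 0, -0.003], [0.052, 0, 0, -0.003], [0, -0.02, 0, 0], [0, -0.02, 0, 0], [0, -0.02, 0, 0], [0, -0.01, 0, 0], [0, -0.01, 0, 0], [0, -0.01, 0, 0], [0, -0.01, 0, 0], [0, -0.01, 0, 0], [0, 0, 0, 0]]]'

```text
t: 6.25
tool_pos: [0.4497, 0.1249, 0.0201]
tool_rot: [-0.997, 1.33, 0.996]
contact_force: [-0.1, -0.2, 0.5]
opening: 0.0854
```

```bash
cat > look.py <<'E'
from tgt import *
def look(cams=("scene","side"),name=None):
  for n in cams:
    im=ctrl.get_image(n);P=cloud(im);ok=im["depth"]>0;Q=todisp(P[ok],p);h=cv2.cvtColor(im["pixels"],cv2.COLOR_RGB2HSV)[ok]
    if name: cv2.imwrite(f"pics/{name}_{n}.png",cv2.resize(im["pixels"][140:290,180:380,::-1],(800,600),interpolation=cv2.INTER_CUBIC))
    m=(Q[:,2]>.056)&(Q[:,2]<.105)&(Q[:,0]>-.11)&(Q[:,0]<.1)&(abs(Q[:,1])<.088)&(h[:,0]<25)&(h[:,1]>90)&(h[:,2]>60)
    w=Q[m]
    if len(w)>20:
        c=least_squares(lambda v:np.hypot(w[:,0]-v[0],w[:,2]-v[1])-.032,[np.median(w[:,0]),.06],loss='soft_l1',f_scale=.002).x
        for sg in(-1,1):
            ww=w[w[:,1]*sg>.03]
            if len(ww)>15: print("  half",sg,least_squares(lambda v:np.hypot(ww[:,0]-v[0],ww[:,2]-c[1])-.032,[c[0]],loss='soft_l1',f_scale=.002).x.round(4))
        print(n,"roll",len(w),c.round(4))
    b=Q[(Q[:,0]<.13)&(Q[:,0]>0)&(abs(Q[:,1])<.11)&(Q[:,2]>.10)&(h[:,1]<60)&(h[:,2]>90)]
    if len(b)>5: print(n,"bar-ish",len(b),np.percentile(b,[5,50,95],axis=0).round(3).tolist())
E
python3 - <<'E'
from look import *
todelta(-.115,0,.046);look()
E
```

```text
t 6.25 tcp disp [-0.107   0.0003  0.0201] F [-0.1 -0.2  0.5] open 0.085
delta mm tool [-25.9   8.   -0.3] turn deg to align z 0.01 W [0.442 0.127 0.046]
  half -1 [-0.0624]
  half 1 [-0.0626]
scene roll 362 [-0.0625  0.0551]
scene bar-ish 193 [[0.076, -0.028, 0.117], [0.084, 0.047, 0.168], [0.097, 0.1, 0.171]]
  half -1 [-0.0607]
  half 1 [-0.0614]
side roll 306 [-0.0609  0.0557]
side bar-ish 213 [[0.079, -0.102, 0.103], [0.092, -0.016, 0.165], [0.106, 0.102, 0.172]]
```

move_arm --increments '[[[-0.001, -0.012, 0, 0], [-0.001, -0.012, 0, 0], [-0.001, -0.012, 0, 0], [-0.001, -0.012, 0, 0], [-0.001, -0.012, 0, 0], [-0.001, -0.012, 0, 0], [-0.001, -0.012, 0, 0], [-0.001, -0.012, 0, 0], [-0.001, -0.012, 0, 0], [-0.001, -0.012, 0, 0], [-0.001, -0.012, 0, 0], [-0.001, -0.012, 0, 0], [-0.001, -0.012, 0, 0], [-0.001, -0.012, 0, 0], [-0.001, -0.012, 0, 0], [-0.001, -0.012, 0, 0], [-0.001, -0.012, 0, 0], [-0.001, -0.012, 0, 0], [-0.001, -0.012, 0, 0], [-0.001, -0.012, 0, 0]]]'

```text
t: 8.02
tool_pos: [0.5071, 0.1081, 0.0249]
tool_rot: [-0.997, 1.331, 0.997]
contact_force: [-1.8, -0.4, 1.2]
opening: 0.0853
```

Run:
```python
from look import *
todelta(.021,0,.035);look()
```

```text
t 8.02 tcp disp [-0.0472  0.0003  0.0249] F [-1.8 -0.4  1.2] open 0.085
delta mm tool [-10.1 -68.2  -0.3] turn deg to align z 0.02 W [0.572 0.089 0.035]
  half -1 [-0.0043]
  half 1 [-0.0047]
scene roll 408 [-0.0046  0.0632]
scene bar-ish 175 [[0.075, -0.012, 0.114], [0.084, 0.057, 0.168], [0.098, 0.1, 0.171]]
  half -1 [-0.0039]
  half 1 [-0.0037]
side roll 287 [-0.0038  0.0636]
side bar-ish 220 [[0.077, -0.103, 0.105], [0.092, -0.025, 0.166], [0.106, 0.101, 0.173]]
```

move_arm --increments '[[[-0.002, -0.012, 0, 0], [-0.002, -0.012, 0, 0], [-0.002, -0.012, 0, 0], [-0.002, -0.012, 0, 0], [-0.002, -0.012, 0, 0], [-0.002, -0.012, 0, 0], [-0.002, -0.012, 0, 0], [-0.002, -0.012, 0, 0], [-0.001, -0.012, 0, 0], [-0.001, -0.012, 0, 0], [-0.001, -0.012, 0, 0], [-0.001, -0.012, 0, 0], [-0.001, -0.01, 0, 0], [-0.001, -0.01, 0, 0], [-0.001, -0.01, 0, 0], [0, -0.008, 0, 0], [0, -0.008, 0, 0], [0, -0.008, 0, 0], [0, -0.008, 0, 0], [0, -0.008, 0, 0]]]'

```text
t: 9.78
tool_pos: [0.5586, 0.093, 0.0307]
tool_rot: [-0.997, 1.33, 0.996]
contact_force: [-0.2, 0.1, 0.2]
opening: 0.0856
```

Run:
```python
from look import *
todelta(.021,0,.035);look()
```

```text
t 9.78 tcp disp [0.0065 0.0003 0.0307] F [-0.2  0.1  0.2] open 0.086
delta mm tool [ -4.3 -14.5  -0.3] turn deg to align z 0.02 W [0.572 0.089 0.035]
  half -1 [0.0551]
  half 1 [0.0554]
scene roll 422 [0.0553 0.0694]
scene bar-ish 261 [[0.005, -0.1, 0.112], [0.083, 0.041, 0.168], [0.1, 0.099, 0.319]]
  half -1 [0.0642]
  half 1 [0.0635]
side roll 162 [0.0638 0.0669]
side bar-ish 327 [[0.007, -0.101, 0.105], [0.086, -0.031, 0.169], [0.106, 0.1, 0.345]]
```

Run:
```python
from look import *
look()
todelta(.021,0,.035)
```

```text
half -1 [0.0632]
  half 1 [0.0635]
scene roll 407 [0.0634 0.0664]
scene bar-ish 267 [[0.005, -0.099, 0.112], [0.083, 0.039, 0.167], [0.101, 0.099, 0.315]]
  half -1 [0.0638]
  half 1 [0.0638]
side roll 165 [0.0639 0.0668]
side bar-ish 341 [[0.008, -0.101, 0.106], [0.084, -0.033, 0.169], [0.105, 0.101, 0.344]]
t 9.98 tcp disp [0.0061 0.0003 0.0306] F [ 0.3 -0.2 -0.1] open 0.086
delta mm tool [ -4.4 -14.9  -0.3] turn deg to align z 0.02 W [0.572 0.089 0.035]
```

move_arm --gripper 1 --squeeze 20 --increments '[[[0, 0.08, 0, 0], [-0.03, 0.08, 0, 0], [-0.1, 0, 0, 0], [-0.1, 0, 0, 0], [-0.1, 0, 0, 0], [-0.1, 0, 0, 0], [-0.1, 0, 0, 0], [-0.1, 0, 0, 0], [-0.1, 0, 0, 0], [-0.1, 0, 0, 0], [0, 0, 0, 0], [0, 0, 0, 0]]]'

```text
t: 10.98
tool_pos: [0.5207, 0.1045, 0.2402]
tool_rot: [-0.998, 1.327, 0.995]
contact_force: [0.3, -1.4, -0.9]
opening: -0.0001
```

Run:
```python
from look import *
todelta(.140,0,.24);look()
im=ctrl.get_image("scene");P=cloud(im);Q=todisp(P.reshape(-1,3),p);h=cv2.cvtColor(im["pixels"],cv2.COLOR_RGB2HSV).reshape(-1,3)
cv2.imwrite("pics/sc2.png",cv2.resize(im["pixels"][120:285,180:400,::-1],(800,600),interpolation=cv2.INTER_CUBIC))
m=(abs(Q[:,1])<.04)&(abs(Q[:,0]+.034)<.045)&(Q[:,2]>.18)&(Q[:,2]<.34);print(np.percentile(Q[m],[0,.5,1,2,5,50],axis=0).round(3))
im=ctrl.get_image("side");Q=todisp(cloud(im).reshape(-1,3),p)
m=(abs(Q[:,1])<.04)&(abs(Q[:,0]+.034)<.045)&(Q[:,2]>.18)&(Q[:,2]<.34);print(np.percentile(Q[m],[0,.5,1,2,5,50],axis=0).round(3))
```

```text
t 10.98 tcp disp [-0.0331  0.0007  0.2402] F [ 0.3 -1.4 -0.9] open -0.0
delta mm tool [   0.9 -173.1   -0.7] turn deg to align z 0.03 W [0.687 0.055 0.24 ]
  half -1 [0.0635]
  half 1 [0.0633]
scene roll 824 [0.0634 0.0662]
scene bar-ish 295 [[0.075, -0.099, 0.108], [0.085, 0.001, 0.167], [0.1, 0.099, 0.171]]
  half -1 [0.0648]
  half 1 [0.0629]
side roll 160 [0.0637 0.0672]
side bar-ish 251 [[0.005, -0.102, 0.104], [0.091, -0.027, 0.168], [0.106, 0.101, 0.538]]
[[-0.056 -0.04   0.246]
 [-0.055 -0.04   0.248]
 [-0.054 -0.039  0.25 ]
 [-0.054 -0.039  0.253]
 [-0.053 -0.036  0.258]
 [-0.046  0.002  0.304]]
[[-0.055 -0.04   0.246]
 [-0.051 -0.038  0.246]
 [-0.05  -0.037  0.247]
 [-0.049 -0.036  0.248]
 [-0.043 -0.034  0.251]
 [-0.027 -0.012  0.294]]
```

View pics/sc2.png

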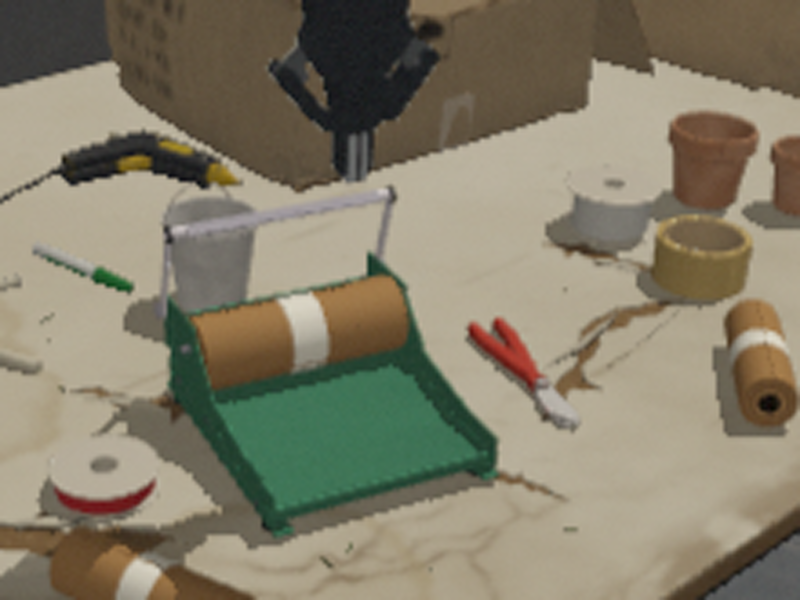

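Run:
```python
from look import *
for n in("scene","side"):
    im=ctrl.get_image(n);P=cloud(im);Q=todisp(P.reshape(-1,3),p)
    m=(abs(Q[:,1])<.03)&(abs(Q[:,0]+.034)<.045)&(Q[:,2]>.19)&(Q[:,2]<.34);print(n,m.sum(),np.percentile(Q[m],[0,1,2,5],axis=0).round(3))
    c,sn=np.cos(p[2]),np.sin(p[2])
    for z in(.226,.236,.246,.256):
        x,y=-.033,0;W=np.array([p[0]+c*x-sn*y,p[1]+sn*x+c*y,z,1]);q=np.linalg.inv(im["extrinsics"])@W
        u=im["K"]@(np.array([q[0],-q[1],-q[2]])/-q[2]);v=u.round().astype(int);print(z,u.round(1),im["pixels"][v[1],v[0]],todisp(P[v[1],v[0]][None],p).round(3))
```

```text
scene 526 [[-0.057 -0.03   0.245]
 [-0.056 -0.028  0.248]
 [-0.055 -0.027  0.251]
 [-0.054 -0.023  0.256]]
0.226 [275.4 175.1   1. ] [162 155 158] [[ 0.081 -0.055  0.168]]
0.236 [275.5 171.7   1. ] [176 165 145] [[ 0.43  -0.231  0.002]]
0.246 [275.6 168.2   1. ] [ 99 101 100] [[-0.046  0.005  0.253]]
0.256 [275.7 164.7   1. ] [100 102 100] [[-0.045  0.005  0.261]]
side 137 [[-0.051 -0.029  0.246]
 [-0.051 -0.029  0.247]
 [-0.05  -0.029  0.248]
 [-0.043 -0.027  0.25 ]]
0.226 [257.1 170.2   1. ] [110  57  43] [[-0.128  0.496  0.045]]
0.236 [257.1 167.6   1. ] [104  54  44] [[-0.13   0.506  0.051]]
0.246 [257.1 164.9   1. ] [94 84 82] [[-0.031 -0.012  0.25 ]]
0.256 [257.1 162.2   1. ] [51 52 51] [[-0.031 -0.014  0.262]]
```

move_arm --increments '[[[0, -0.1, 0, 0], [0, -0.1, 0, 0], [0, -0.1, 0, 0], [0, -0.1, 0, 0], [0, -0.1, 0, 0], [0, -0.1, 0, 0], [0, -0.1, 0, 0], [0, 0, 0, 0], [0.08, 0, 0, 0], [0.08, 0, 0, 0], [0.08, 0, 0, 0], [0.08, 0, 0, 0], [0.06, 0, 0, 0], [0.04, 0, 0, 0], [0, 0, 0, 0]]]'

```text
t: 12.53
tool_pos: [0.6855, 0.0554, 0.1295]
tool_rot: [-0.995, 1.335, 1.001]
contact_force: [-0.4, -0.7, -0.9]
opening: -0.0001
```

Run:
```python
from look import *
todelta(.105,0,.135);look(("scene","side"),"behind")
```

```text
t 12.53 tcp disp [ 1.389e-01 -1.000e-04  1.295e-01] F [-0.4 -0.7 -0.9] open -0.0
delta mm tool [-5.3 33.9  0.1] turn deg to align z 0.03 W [0.653 0.065 0.135]
  half -1 [0.0635]
  half 1 [0.0632]
scene roll 819 [0.0633 0.0662]
scene bar-ish 504 [[0.076, -0.098, 0.119], [0.092, 0.014, 0.169], [0.125, 0.098, 0.434]]
  half -1 [0.0639]
  half 1 [0.0633]
side roll 160 [0.0636 0.0668]
side bar-ish 286 [[0.064, -0.101, 0.102], [0.093, -0.013, 0.168], [0.127, 0.1, 0.47]]
```

View pics/behind_side.png

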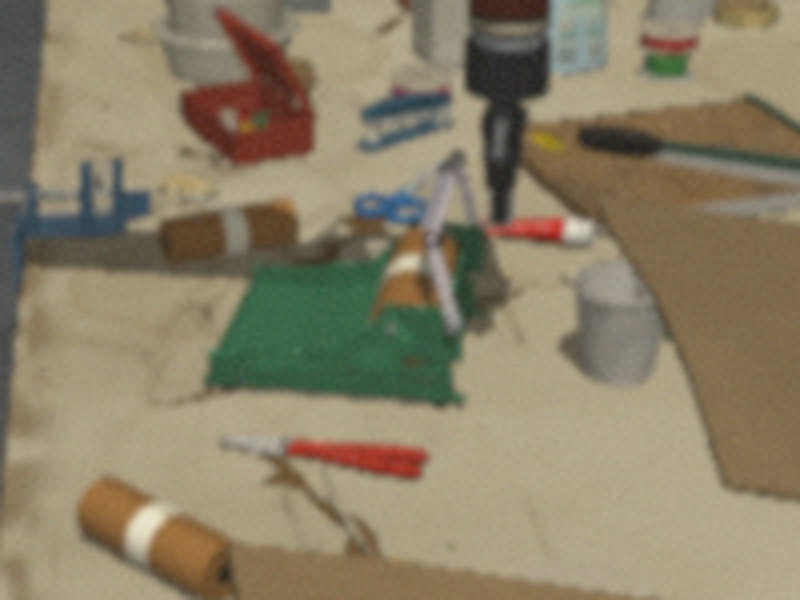

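move_arm --increments '[[[0, 0.02, 0, 0], [0, 0.02, 0, 0], [0, 0.02, 0, 0], [0, 0.02, 0, 0], [0, 0.02, 0, 0], [0, 0.02, 0, 0], [0, 0.02, 0, 0], [0.002, 0.02, 0, 0], [0.002, 0.02, 0, 0], [0.002, 0.02, 0, 0], [0.002, 0.02, 0, 0], [0.002, 0.02, 0, 0], [0.002, 0.02, 0, 0], [0.002, 0.02, 0, 0], [0.012, 0.012, 0, 0], [0.012, 0.012, 0, 0], [0.012, 0.012, 0, 0], [0.012, 0.012, 0, 0], [0.012, 0.012, 0, 0], [0.012, 0.012, 0, 0]]]'

```text
t: 14.3
tool_pos: [0.6051, 0.0794, 0.1114]
tool_rot: [-1.0, 1.326, 0.992]
contact_force: [11.5, -2.0, -6.4]
opening: -0.0002
```

Run:
```python
from look import *
todelta(.04,0,.135);look(("scene","side"),"pushed")
for n in("scene","side"):
    im=ctrl.get_image(n);ok=im["depth"]>0;Q=todisp(cloud(im)[ok],p);h=cv2.cvtColor(im["pixels"],cv2.COLOR_RGB2HSV)[ok]
    b=Q[(Q[:,0]<.06)&(Q[:,0]>.01)&(abs(Q[:,1])<.11)&(abs(Q[:,1])>.025)&(Q[:,2]>.08)&(Q[:,2]<.2)&(h[:,1]<60)&(h[:,2]>90)]
    print(n,len(b),np.percentile(b,[5,50,95],axis=0).round(3))
```

```text
t 14.3 tcp disp [0.055  0.0003 0.1114] F [11.5 -2.  -6.4] open -0.0
delta mm tool [-23.7  14.9  -0.3] turn deg to align z 0.02 W [0.591 0.083 0.135]
  half -1 [0.0637]
  half 1 [0.0634]
scene roll 753 [0.0636 0.0666]
scene bar-ish 710 [[0.011, -0.078, 0.118], [0.033, 0.014, 0.131], [0.06, 0.083, 0.431]]
  half -1 [0.0636]
  half 1 [0.0632]
side roll 152 [0.0634 0.0669]
side bar-ish 376 [[0.031, -0.101, 0.103], [0.061, -0.032, 0.284], [0.094, 0.095, 0.428]]
scene 287 [[ 0.028 -0.096  0.099]
 [ 0.033 -0.025  0.124]
 [ 0.049  0.091  0.131]]
side 68 [[ 0.033 -0.105  0.095]
 [ 0.043 -0.077  0.125]
 [ 0.059  0.098  0.131]]
```

View pics/pushed_side.png

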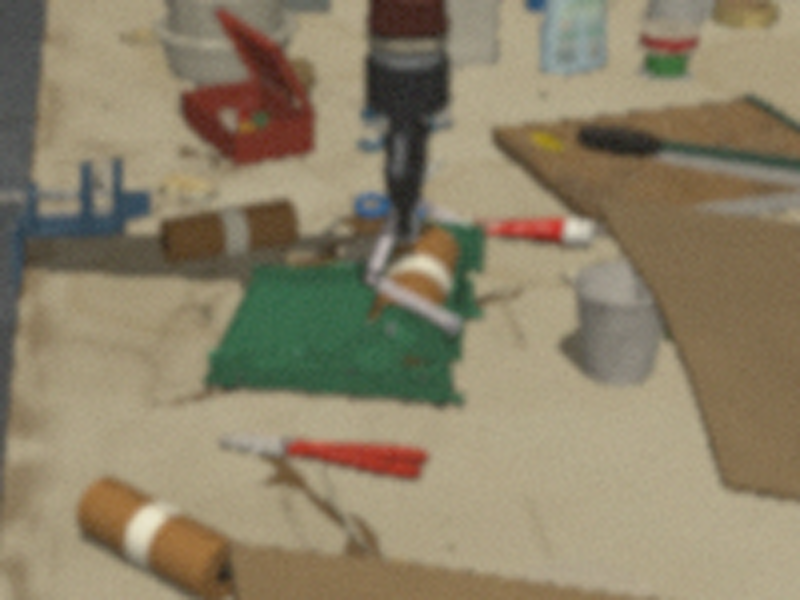

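move_arm --increments '[[[0, -0.016, 0, 0], [-0.07, 0, 0, 0], [-0.06, 0, 0, 0], [0, 0.026, 0, 0], [0, 0.026, 0, 0], [0, 0.026, 0, 0], [0.016, 0.002, 0, 0], [0.016, 0.002, 0, 0], [0.016, 0.002, 0, 0], [0.016, 0.002, 0, 0], [0.016, 0.003, 0, 0], [0.012, 0.003, 0, 0], [0.012, 0.003, 0, 0], [0.012, 0.003, 0, 0], [0.012, 0.003, 0, 0], [0.012, 0.003, 0, 0], [0.012, 0.003, 0, 0], [0.012, 0.003, 0, 0], [0.012, 0.003, 0, 0], [0.012, 0.003, 0, 0]]]'

```text
t: 16.17
tool_pos: [0.5791, 0.087, 0.0968]
tool_rot: [-0.997, 1.331, 0.997]
contact_force: [-0.9, -0.1, 0.2]
opening: 0.0001
```

```bash
cat > barz.py <<'E'
from look import *
def barz():
  for n in("scene","side"):
    im=ctrl.get_image(n);ok=im["depth"]>0;Q=todisp(cloud(im)[ok],p);h=cv2.cvtColor(im["pixels"],cv2.COLOR_RGB2HSV)[ok]
    b=Q[(Q[:,0]<.06)&(Q[:,0]>.005)&(abs(Q[:,1])<.085)&(abs(Q[:,1])>.025)&(Q[:,2]>.07)&(Q[:,2]<.14)&(h[:,1]<60)&(h[:,2]>90)]
    print(n,len(b),np.percentile(b,[5,50,95],axis=0).round(3).tolist())
E
python3 - <<'E'
from barz import *
todelta(.025,0,.085);look();barz()
E
```

```text
t 16.17 tcp disp [0.0279 0.0003 0.0968] F [-0.9 -0.1  0.2] open 0.0
delta mm tool [11.8  2.9 -0.3] turn deg to align z 0.02 W [0.576 0.087 0.085]
  half -1 [0.0635]
  half 1 [0.0633]
scene roll 522 [0.0634 0.0665]
scene bar-ish 383 [[0.004, -0.088, 0.101], [0.024, 0.022, 0.107], [0.04, 0.084, 0.407]]
  half -1 [0.0641]
  half 1 [0.0634]
side roll 207 [0.0637 0.0671]
side bar-ish 264 [[0.015, -0.095, 0.101], [0.035, -0.034, 0.284], [0.073, 0.089, 0.414]]
scene 221 [[0.022, -0.079, 0.09], [0.025, 0.028, 0.099], [0.031, 0.078, 0.105]]
side 32 [[0.027, -0.074, 0.098], [0.033, -0.042, 0.103], [0.037, 0.077, 0.108]]
```

move_arm --increments '[[[0.012, 0.003, 0, 0], [0.012, 0.003, 0, 0], [0.012, 0.003, 0, 0], [0.008, 0.003, 0, 0], [0.008, 0, 0, 0], [0.006, 0, 0, 0], [0, 0, 0, 0]]]'

```text
t: 16.95
tool_pos: [0.5762, 0.0878, 0.083]
tool_rot: [-0.997, 1.331, 0.997]
contact_force: [-1.8, -0.8, 3.0]
opening: 0.0001
```

Run:
```python
from barz import *
todelta(.025,0,.085);look();barz()
```

```text
t 16.95 tcp disp [0.0248 0.0003 0.083 ] F [-1.8 -0.8  3. ] open 0.0
delta mm tool [-2.  -0.2 -0.3] turn deg to align z 0.03 W [0.576 0.087 0.085]
  half -1 [0.0638]
  half 1 [0.0632]
scene roll 507 [0.0634 0.0664]
scene bar-ish 151 [[0.002, -0.057, 0.104], [0.014, 0.029, 0.268], [0.038, 0.062, 0.403]]
  half -1 [0.0643]
  half 1 [0.0634]
side roll 208 [0.0638 0.067 ]
side bar-ish 191 [[0.012, -0.064, 0.104], [0.036, -0.031, 0.283], [0.07, 0.047, 0.403]]
scene 222 [[0.021, -0.078, 0.076], [0.024, 0.027, 0.086], [0.029, 0.079, 0.093]]
side 35 [[0.026, -0.08, 0.086], [0.032, -0.047, 0.091], [0.035, 0.075, 0.094]]
```

move_arm --increments '[[[0.006, 0, 0, 0], [0.006, 0, 0, 0], [0.006, 0, 0, 0], [0, 0, 0, 0], [0, 0, 0, 0]]]'

```text
t: 17.57
tool_pos: [0.5765, 0.0879, 0.0824]
tool_rot: [-0.997, 1.332, 0.998]
contact_force: [-14.0, -0.3, 24.1]
opening: 0.0001
```

Run:
```python
from barz import *
todelta(.025,0,.085);barz()
```

```text
t 17.57 tcp disp [0.0251 0.0005 0.0824] F [-14.   -0.3  24.1] open 0.0
delta mm tool [-2.6  0.1 -0.5] turn deg to align z 0.04 W [0.576 0.087 0.085]
scene 226 [[0.021, -0.077, 0.076], [0.025, 0.027, 0.086], [0.03, 0.078, 0.092]]
side 35 [[0.026, -0.08, 0.086], [0.032, -0.038, 0.091], [0.035, 0.073, 0.094]]
```

move_arm --increments '[[[-0.03, 0, 0, 0], [-0.08, 0.01, 0, 0], [-0.1, 0.04, 0, 0], [-0.1, 0.06, 0, 0], [-0.1, 0.06, 0, 0], [-0.1, 0.06, 0, 0], [-0.1, 0.06, 0, 0], [0, 0.06, 0, 0], [0, 0.06, 0, 0], [0, 0, 0, 0], [0, 0, 0, 0]]]'

```text
t: 18.58
tool_pos: [0.4779, 0.1167, 0.2303]
tool_rot: [-0.998, 1.33, 0.997]
contact_force: [-0.7, 0.4, -0.5]
opening: -0.0003
```

Run:
```python
from barz import *
todelta(.025,0,.085);look(("scene","side"),"end");barz()
```

```text
t 18.58 tcp disp [-0.0776  0.0003  0.2303] F [-0.7  0.4 -0.5] open -0.0
delta mm tool [ 145.4 -102.5   -0.5] turn deg to align z 0.05 W [0.576 0.087 0.085]
  half -1 [0.0638]
  half 1 [0.0633]
scene roll 535 [0.0636 0.0663]
  half -1 [0.0635]
  half 1 [0.0631]
side roll 208 [0.0634 0.067 ]
side bar-ish 9 [[0.054, -0.016, 0.1], [0.07, -0.007, 0.101], [0.099, 0.089, 0.102]]
scene 226 [[0.021, -0.079, 0.076], [0.025, 0.028, 0.086], [0.029, 0.078, 0.093]]
side 45 [[0.025, -0.075, 0.084], [0.031, -0.028, 0.092], [0.035, 0.079, 0.094]]
```

View pics/end_scene.png

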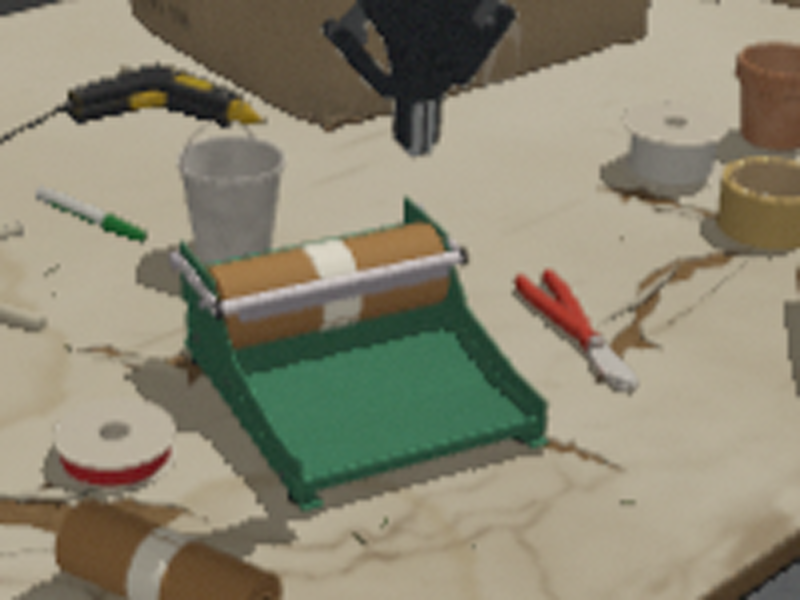

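The picture shows the roll seated at (335,290), the tear bar level in front of it at (340,285), and the hand clear at (420,130). The other things are where they were.

```bash
python3 -c "
from station import ctrl
print(ctrl.finish_job())"
```

```text
the job is handed in; nothing more can be done
None
```

The roll is in its cradle against the back stop, the tear bar is down over it, and I handed the job in at about 19 s. No verdict was reported.

I pushed the roll up the ramp with both open fingertips at about 36 mm/s, slower near the crest, where it dropped into the cradle. Then, with the gripper closed, I pushed the bar forward from behind and pressed it down from above.

**Roll:** the last pictures put its centre at x ≈ 63.5 mm, z ≈ 66–67 mm (seat 64 / 65). The two halves agree to about 0.5 mm, so it lies straight.

**Bar:** it pressed against its end stop with about 24 N. Its top shows at about 93 mm, close to the 90.5 mm expected for fully down. I read its angle only indirectly, from height and force.

**Surroundings:** in the last view the secateurs, ribbon, pail and tape look undisturbed. The tag stack was never checked. The hand is clear, with no contact force left.

**What disagreed:**
- The fingertips stood about 20–25 mm farther back along the tool than the text states. I went by the cameras and set the heights from them.
- The camera heights read about 2 mm high in the fit.
- While the bar was being pressed onto its stop, the force also had a sideways part of about 14 N. That could mean the finger touched the roll, but the roll did not move.

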